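Gauge the tray rest's empty socket and fit the matching support post

ROBOT

A 6-joint arm with a two-finger parallel gripper is mounted at the origin on the work surface. World frame = base frame: x ahead of the robot, y to its left, z up, the work surface at z = 0. Lengths are in m, angles in rad, forces in N, time in s.
With the tool pointing down it reaches from about 0.275 to 0.825 m from the base axis. Payload 4.9 kg.
Tool frame: the origin (TCP) lies midway between the tips of the shut fingers; the grasp point (between the pads) lies 19 mm behind it; z points along the fingers, y is the direction in which the jaws open and shut (so a half turn about z gives the same grasp; the last joint's range is limited). The gripper opens to 85 mm and grips with 20 to 120 N. Pads are 22 mm wide; open, the fingers measure 114 mm over their backs; the gripper's body (76 mm by 85 mm) begins 54 mm behind the grasp point. The pads swing forward as they close: fully open they stand 13 mm farther back than shut.
Start: joints at [1.036, 0.326, -0.193, 1.052, 0, 1.437], TCP at [0.215, 0.506, 0.231] pointing down, gripper open.
Joint ranges: [-2.65, 2.65], [-0.97, 1.79], [-1.3, 1.35], [-1.93, 2.1], [-1.47, 1.37], [-3.14, 3.14]. Speed limits (rad/s): [2.57, 2.57, 3.14, 3.14, 3.14, 3.14].

INTERFACE

Orientations are given as a rotation vector (axis times angle).
In Python, from cell import env, cams, job_done gives the robot as it stands.
- The arm moves only by the tool step_arm, never from a script. Its argument "steps" is text: rows parted by semicolons, each of 7 numbers parted by spaces: the shift along the tool's x, y, z in cm, then the turn, a rotation vector about the tool's x, y, z in degrees, then the closure, from 0 (fully open) to 1 (shut). In form: tx ty tz wx wy wz claw; .... A call has 1 to 5 rows; each row shifts and turns the pose as measured when the row begins, along the tool's axes as they then stand; what a row does not reach is not made up. A row lasts 1/10 s, in which the tool goes at most 50 mm and 8.59 degrees, less where a joint would pass 70% of its speed; a pose out of reach is approached as far as the arm can. A call with a gripper value outside its range is refused whole. The fingers move at their own pace and stop on an object; "squeeze" is the grip in N (left out, the last holds). Time passes only in rows, so rows that do not move let the fingers close. It gives the time, the measured TCP pose, the force and the opening at its end, in the units of the state.
- env.sense(): the state, without advancing time (a new reading comes with each control period).
- cams.capture(name): name is "scene" or "top" or "wrist"; returns (picture, depth): 384x512x3 uint8, red, green, blue; 384x512 float32, m along the optical axis (not along the pixel's ray), 0 where there is no reading.
- cams.camera_params(name): a dict with "vfov" (degrees; the focal length in pixels is half the picture's height over the tangent of half this angle, whatever the lens; pixels are square), "cx", "cy" (the principal point, pixels), "k1" (the pictures are not rectified: a ray, as slopes to the right and down, at radius r is drawn at 1 + k1 r^2 times it, then the intrinsics apply), "cam_to_world" (4x4, takes a point from camera to world coordinates). Camera axes: x right, y down, z forward; pixel columns grow to the right and rows downward; lengths in m; the calibration is good to about 2 mm. A picture is of the moment at which its call begins: read the wrist's pose just before it. camera_params takes no time and is no camera call; for the wrist camera it gives the pose at the moment of the call.
- job_done(): hands the job in, once; it reports no verdict.
The state is a dict: "clock": time; "joint_pos": joint angles; "joint_velocities": joint speeds; "tau": joint torques, N m; "position": TCP position; "ee_rot": TCP orientation; "contact_force": force on the tool from outside, world axes, zero at the start; "torque": the same for the moment, N m; "finger_gap": finger opening in m.
Only numpy, scipy, OpenCV 4.12 (cv2) and the standard library are available. Lean on these libraries where they do the work, as an engineer would, in place of code of your own. Each camera call takes 0.05 s, during which the arm holds its last target.

TASK

The tray rest has lost one of its three support posts. Take the depth rod, probe the empty socket with it, keeping hold of it and pressing it lightly on the bottom for a moment to feel how deep it is, and put the rod back upright in its stand. Then take from the rack only the spare post that will stand level with the two black-capped ones, put it in the socket, bed it on the bottom with a light push (never more than about 20 N on the rest, with rod or post) and let go, leaving the other two posts in the rack and everything else on the bench undisturbed.

Things in the scene. Friction and masses are not known exactly. Their poses are not given: they have to be found in the camera images.
- tray_rest: Tray rest, fixed to the bench: a bright metal block 170 (x) x 190 (y) x 58 mm high, origin at the centre of its underside. On its top two fixed support posts with black caps stand at (+50, +65) and (+50, -65) mm in its frame, caps 22 mm wide, their tops 45 mm above the block's top face. The third post is missing: its empty round socket is at (-60, 0) mm.
- socket (a point): Centre of the empty socket's mouth, level with the block's top face (58 mm above the bench). Round hole 15.6 mm wide, straight down, with a rigid flat bottom; its depth is set from inside the block and is either 24, 33 or 42 mm, which cannot be read from outside. Axes as the tray rest's, z up.
- depth_rod: Depth rod, 130 mm long, 100 to 160 g: steel shaft 14 mm wide with a flat, slightly chamfered foot, and an orange grip 20 mm wide over its upper 50 mm (80 to 130 mm above the foot). Origin at the centre of the foot's underside, z along the rod up to the grip. It starts upright in its stand, foot resting on the bottom of the stand's hole.
- rod_stand: Stand of the depth rod, fixed: grey block 66 x 66 x 40 mm, origin at the centre of its underside; in its middle a round hole 17 mm wide and 30 mm deep (its bottom is 10 mm above the origin).
- post_rack: Rack of the spare posts, fixed: white block 170 (x) x 56 (y) x 32 mm high, origin at the centre of its underside; three round holes 16 mm wide and 20 mm deep in a row along its x axis, at -55, 0 and +55 mm (bottoms 12 mm above the origin). The posts stand in them in any order.
- post_yellow: Spare support post with a yellow cap, 69 mm long in all, 60 to 120 g: steel shaft 14 mm wide with a flat, slightly chamfered foot; the cap, 22 mm wide, is its uppermost 22 mm. Origin at the centre of the foot's underside, z up to the cap. Standing on the bottom of a 24 mm deep socket its top is 45 mm above the block's face. It starts upright in the post rack.
- post_blue: Spare support post with a blue cap, 78 mm long in all, 60 to 120 g: steel shaft 14 mm wide with a flat, slightly chamfered foot; the cap, 22 mm wide, is its uppermost 22 mm. Origin at the centre of the foot's underside, z up to the cap. Standing on the bottom of a 33 mm deep socket its top is 45 mm above the block's face. It starts upright in the post rack.
- post_red: Spare support post with a red cap, 87 mm long in all, 60 to 120 g: steel shaft 14 mm wide with a flat, slightly chamfered foot; the cap, 22 mm wide, is its uppermost 22 mm. Origin at the centre of the foot's underside, z up to the cap. Standing on the bottom of a 42 mm deep socket its top is 45 mm above the block's face. It starts upright in the post rack.
- sample_jar: Bystander: closed jar with a blue lid, 52 mm wide, 65 mm high, loose; origin at its underside.
- label_roll: Bystander: white paper-covered ring lying flat, 72 mm wide, 32 mm high, loose; origin at its underside.
- wash_bottle: Bystander: white bottle with a red cap, 60 mm wide, 140 mm high, loose; origin at its underside.
- screwdriver: Bystander: screwdriver lying on the bench along its x axis, loose.
- steel_cup: Bystander: open steel cup, 72 mm wide, 70 mm high, loose, between the robot and the tray rest; origin at its underside.

How it is judged:
By the outcome, as a careful person would: the job done as asked, in the order asked, and still so for the second after the job is handed in, with the robot touching nothing.
It also fails if it takes over 66 s, if anything falls off the work surface, if the arm or the gripper's body presses on something with over 40 N, if the wrist force passes 120 N, or if a joint passes its speed limit or range.

## Working session

There is one attempt and no reset: what is moved stays moved. The work goes in short steps, Python scripts to look and compute and a tool call to move; the robot and the scene stay as the last step left them, time stands still between calls to the robot, and variables do not carry over. Pictures are saved under pics/ and viewed, and the job is handed in when it is done.

Besides the shell and the picture viewer there is one more tool, called after "Call:" by a JSON object that holds its "fn" and its "kwargs". step_arm: Moves the arm, as the interface text tells. Its arguments: {"type":"object","properties":{"steps":{"type":"string"},"squeeze":{"type":"number"}},"required":["steps"]}

```bash
ls; mkdir -p pics
cat > h.py <<'E'
import numpy as np, cv2
from cell import env, cams, job_done
def P(n):
    p=cams.camera_params(n); p['f']=192/np.tan(np.radians(p['vfov'])/2); return p
def rays(p,uv):
    uv=np.atleast_2d(np.array(uv,float)); K=np.array([[p['f'],0,p['cx']],[0,p['f'],p['cy']],[0,0,1]])
    d=(uv-[p['cx'],p['cy']])/p['f']; s=d.copy()
    for _ in range(30): s=d/(1+p['k1']*(s**2).sum(1,keepdims=True))
    T=np.array(p['cam_to_world']); return T[:3,3], np.c_[s,np.ones(len(s))]@T[:3,:3].T, s
def onplane(p,uv,z):
    o,d,_=rays(p,uv); return o+d*((z-o[2])/d[:,2])[:,None]
def depthpts(p,uv,dep):
    o,d,_=rays(p,uv); return o+d*np.asarray(dep)[:,None]
def proj(p,X):
    T=np.array(p['cam_to_world']); c=(np.atleast_2d(X)-T[:3,3])@T[:3,:3]; s=c[:,:2]/c[:,2:]
    return s*(1+p['k1']*(s**2).sum(1,keepdims=True))*p['f']+[p['cx'],p['cy']]
E
python3 - <<'E'
from h import *
print(env.sense())
for n in ('scene','top','wrist'):
    p=P(n);im,d=cams.capture(n);np.savez(f'{n}0.npz',im=im,d=d);cv2.imwrite(f'pics/{n}0.png',im[...,::-1]);print(n,{k:np.round(v,4) for k,v in p.items()})
E
```

```text
pics
{'clock': 0.0, 'joint_pos': array([ 1.03580171e+00,  3.26915050e-01, -1.93580950e-01,  1.05204772e+00,
        2.19494377e-05,  1.43660962e+00]), 'joint_velocities': array([ 0.00016931, -0.00065966, -0.00075181, -0.00019037,  0.0019189 ,
       -0.00054653]), 'tau': array([-2.54446772e-03, -4.43405843e+01,  2.62437022e+01,  1.56623666e-02,
       -1.94887721e-04, -9.59792800e-06]), 'position': array([0.21425871, 0.50590207, 0.23051868]), 'ee_rot': array([-6.25263288e-01, -3.07813390e+00,  2.58077293e-03]), 'contact_force': array([-0.50420397,  0.13510541,  0.38154933]), 'torque': array([ 0.01850689, -0.03712623,  0.00244906]), 'finger_gap': 0.0856046781861475}
scene {'vfov': np.float64(43.9493), 'cx': np.float64(254.5556), 'cy': np.float64(199.2068), 'k1': np.float64(-0.0355), 'cam_to_world': array([[ 0.7806,  0.403 , -0.4778,  1.431 ],
       [ 0.625 , -0.5147,  0.5869, -1.083 ],
       [-0.0094, -0.7567, -0.6537,  1.2832],
       [ 0.    ,  0.    ,  0.    ,  1.    ]]), 'f': np.float64(475.8226)}
top {'vfov': np.float64(54.1998), 'cx': np.float64(253.1127), 'cy': np.float64(188.1368), 'k1': np.float64(-0.0508), 'cam_to_world': array([[-0.0242, -0.9967,  0.0779,  0.4434],
       [-0.9996,  0.025 ,  0.0096,  0.0128],
       [-0.0116, -0.0776, -0.9969,  1.4368],
       [ 0.    ,  0.    ,  0.    ,  1.    ]]), 'f': np.float64(375.2022)}
wrist {'vfov': np.float64(62.1227), 'cx': np.float64(253.0408), 'cy': np.float64(189.9559), 'k1': np.float64(0.0109), 'cam_to_world': array([[ 3.907e-01,  8.781e-01,  2.762e-01,  1.425e-01],
       [ 9.205e-01, -3.725e-01, -1.181e-01,  5.360e-01],
       [-8.000e-04,  3.004e-01, -9.538e-01,  3.733e-01],
       [ 0.000e+00,  0.000e+00,  0.000e+00,  1.000e+00]]), 'f': np.float64(318.7683)}
```

View pics/scene0.png

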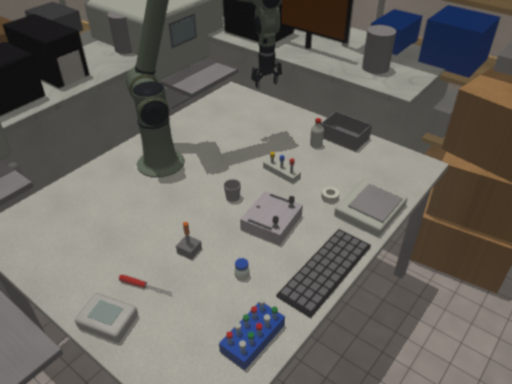

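View pics/top0.png

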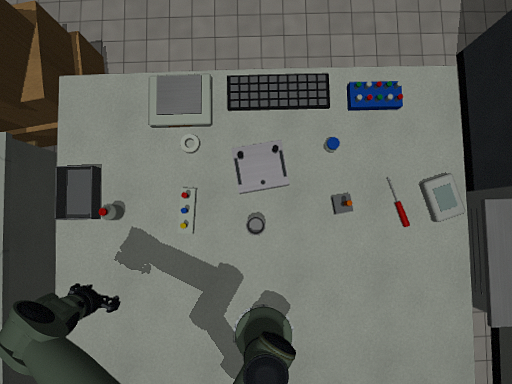

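View pics/wrist0.png

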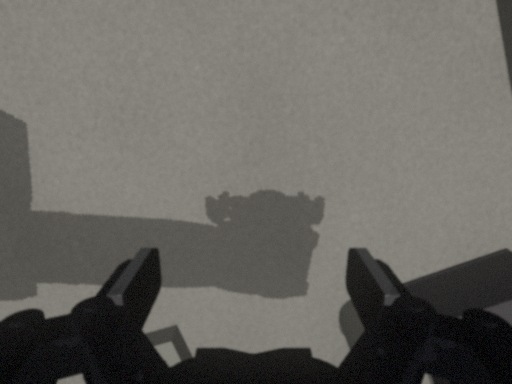

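The top view shows the rack with red/blue/yellow posts at (184,194), (184,210), (184,225). The tray rest is at (261,167), with its socket near (263,182) and black caps at (240,155) and (275,148). The rod stand is at (342,203), with the rod top at (348,203). I'll measure these next.

Run:
```python
from h import *
p=P('top');z=np.load('top0.npz');im,d=z['im'],z['d']
hsv=cv2.cvtColor(im,cv2.COLOR_RGB2HSV)
def cen(mask,box):
    x0,y0,x1,y1=box;m=np.zeros_like(mask);m[y0:y1,x0:x1]=mask[y0:y1,x0:x1];v,u=np.nonzero(m);return u,v
H,S,V=[hsv[...,i].astype(int) for i in range(3)]
def rep(n,mask,box):
    u,v=cen(mask,box); ok=d[v,u]>0
    X=depthpts(p,np.c_[u,v][ok],d[v,u][ok]); zt=np.percentile(X[:,2],90)
    t=X[:,2]>zt-0.008
    print(n,len(u),'uv',u.mean(),v.mean(),'ztop',zt.round(4),'med',np.median(X[t],0).round(4),'mid',((X[t].min(0)+X[t].max(0))/2).round(4),'onplane',onplane(p,[[u[t].mean(),v[t].mean()]],zt).round(4))
sat=(S>110)&(V>60)
rep('red',sat&((H<8)|(H>170)),(178,185,192,201))
rep('blue',sat&(H>95)&(H<135),(178,202,192,218))
rep('yel',sat&(H>18)&(H<40),(178,218,192,234))
rep('rod',sat&(H<18),(335,192,356,214))
dark=V<45
rep('cap1',dark,(233,147,246,162));rep('cap2',dark,(268,142,281,156));rep('sock',V<90,(257,177,269,188))
# block top corners: 
for n,box,zl,zh in (('tray',(225,130,300,205),.05,.066),('stand',(325,185,360,220),.034,.046),('rack',(170,180,205,240),.026,.037),('cup',(240,205,272,240),.06,.075)):
    x0,y0,x1,y1=box;vv,uu=np.mgrid[y0:y1,x0:x1];uv=np.c_[uu.ravel(),vv.ravel()];dd=d[uv[:,1],uv[:,0]]
    X=depthpts(p,uv,dd);k=(X[:,2]>zl)&(X[:,2]<zh)&(dd>0);r=cv2.minAreaRect(X[k][:,:2].astype(np.float32)*1000);print(n,k.sum(),r,np.median(X[k][:,2]).round(4))
def crop(n,box,s): 
    x0,y0,x1,y1=box;cv2.imwrite(n,cv2.resize(im[y0:y1,x0:x1,::-1],None,fx=s,fy=s,interpolation=cv2.INTER_CUBIC))
crop('pics/c0.png',(165,130,365,240),4)
```

```text
red 27 uv 183.92592592592592 194.7037037037037 ztop 0.1021 med [0.5298 0.2739 0.0992] mid [0.5312 0.2758 0.0998] onplane [[0.53   0.2736 0.1021]]
blue 26 uv 183.5 210.0 ztop 0.0946 med [0.4761 0.2767 0.0914] mid [0.4761 0.2779 0.0912] onplane [[0.4761 0.2772 0.0946]]
yel 29 uv 182.68965517241378 225.10344827586206 ztop 0.0844 med [0.4221 0.2826 0.0817] mid [0.4204 0.2839 0.0819] onplane [[0.4212 0.2826 0.0844]]
rod 29 uv 348.6896551724138 202.75862068965517 ztop 0.1426 med [ 0.485  -0.3047  0.1409] mid [ 0.4849 -0.3044  0.1412] onplane [[ 0.4854 -0.304   0.1426]]
cap1 37 uv 239.1891891891892 155.27027027027026 ztop 0.106 med [0.6716 0.0699 0.1029] mid [0.6706 0.07   0.1032] onplane [[0.6703 0.0699 0.106 ]]Traceback (most recent call last):
  File "<stdin>", line 18, in <module>
  File "<stdin>", line 11, in rep
IndexError: boolean index did not match indexed array along axis 0; size of axis is 38 but size of corresponding boolean axis is 36
```

Run:
```python
from h import *
p=P('top');z=np.load('top0.npz');im,d=z['im'],z['d']
hsv=cv2.cvtColor(im,cv2.COLOR_RGB2HSV);V=hsv[...,2].astype(int)
def rep(n,mask,box):
    x0,y0,x1,y1=box;m=np.zeros_like(mask);m[y0:y1,x0:x1]=mask[y0:y1,x0:x1];m&=d>0;v,u=np.nonzero(m)
    X=depthpts(p,np.c_[u,v],d[v,u]); zt=np.percentile(X[:,2],90);t=X[:,2]>zt-0.008
    print(n,len(u),'uv',u.mean(),v.mean(),'ztop',zt.round(4),'mid',((X[t].min(0)+X[t].max(0))/2).round(4),'onplane',onplane(p,[[u[t].mean(),v[t].mean()]],zt).round(4))
dark=V<45
rep('cap1',dark,(233,147,246,162));rep('cap2',dark,(268,142,281,156));rep('sock',V<90,(257,177,269,188))
for n,box,zl,zh in (('tray',(225,130,300,205),.05,.066),('stand',(325,185,360,220),.034,.046),('rack',(170,180,205,240),.026,.037),('cup',(240,205,272,240),.06,.075)):
    x0,y0,x1,y1=box;vv,uu=np.mgrid[y0:y1,x0:x1];uv=np.c_[uu.ravel(),vv.ravel()];dd=d[uv[:,1],uv[:,0]]
    X=depthpts(p,uv,dd);k=(X[:,2]>zl)&(X[:,2]<zh)&(dd>0);r=cv2.minAreaRect(X[k][:,:2].astype(np.float32)*1000);print(n,k.sum(),r,np.median(X[k][:,2]).round(4))
x0,y0,x1,y1=165,130,365,240;cv2.imwrite('pics/c0.png',cv2.resize(im[y0:y1,x0:x1,::-1],None,fx=4,fy=4,interpolation=cv2.INTER_CUBIC))
```

```text
cap1 37 uv 239.1891891891892 155.27027027027026 ztop 0.106 mid [0.6706 0.07   0.1032] onplane [[0.6703 0.0699 0.106 ]]
cap2 36 uv 275.3611111111111 148.88888888888889 ztop 0.1082 mid [ 0.6913 -0.0565  0.1063] onplane [[ 0.6898 -0.057   0.1082]]
sock 13 uv 262.46153846153845 181.76923076923077 ztop 0.0555 mid [ 0.5755 -0.0073  0.0535] onplane [[ 0.577  -0.0064  0.0555]]
tray 2243 ((632.6119995117188, -1.5078277587890625), (171.3330078125, 190.19802856445312), 8.596713066101074) 0.0581
stand 259 ((485.41888427734375, -303.86651611328125), (66.13375091552734, 67.30374908447266), 8.908685684204102) 0.0397
rack 532 ((474.908203125, 278.8254699707031), (57.32707214355469, 169.8809051513672), 85.55353546142578) 0.0322
cup 82 ((414.12213134765625, 20.691410064697266), (69.10356140136719, 68.89726257324219), 88.17989349365234) 0.0684
```

View pics/c0.png

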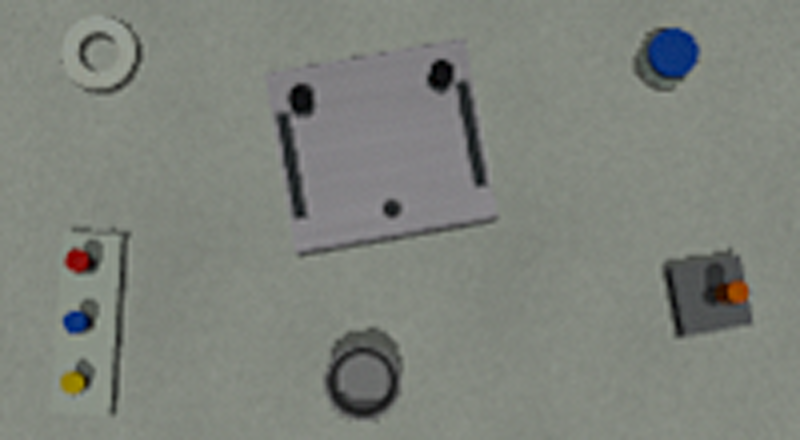

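```bash
cat >> h.py <<'E'
from scipy.spatial.transform import Rotation as Ro
def Rd(yaw): # tool down, tool y axis at world angle yaw(deg)
    a=np.radians(yaw); y=np.array([np.cos(a),np.sin(a),0]); z=np.array([0,0,-1.]); return np.c_[np.cross(y,z),y,z]
def plan(pos,yaw):
    s=env.sense(); R=Ro.from_rotvec(s['ee_rot']).as_matrix()
    t=R.T@(np.array(pos)-s['position'])*100
    w=np.degrees(Ro.from_matrix(R.T@Rd(yaw)).as_rotvec())
    print('clk %.2f'%s['clock'],'delta cm',t.round(2),'turn',w.round(2),'F',s['contact_force'].round(2),'gap',round(s['finger_gap'],4),'j6',s['joint_pos'][5].round(2))
def ya():
    s=env.sense(); R=Ro.from_rotvec(s['ee_rot']).as_matrix(); print(R.round(3)); return np.degrees(np.arctan2(R[1,1],R[0,1]))
E
python3 - <<'E'
from h import *
print(ya()); plan([.485,-.304,.25],ya()); plan([.577-.02,-.008,.25],90);plan([.577-.02,-.008,.25],-90)
E
```

```text
[[-0.921  0.39  -0.001]
 [ 0.39   0.921 -0.001]
 [ 0.    -0.001 -1.   ]]
67.03293655746894
[[-0.921  0.39  -0.001]
 [ 0.39   0.921 -0.001]
 [ 0.    -0.001 -1.   ]]
clk 0.15 delta cm [-56.53 -64.03  -1.86] turn [-0.07 -0.01 -0.  ] F [-0.2   0.04  0.65] gap 0.0854 j6 1.44
clk 0.15 delta cm [-51.6  -33.96  -1.9 ] turn [ -0.07  -0.03 -22.97] F [-0.2   0.04  0.65] gap 0.0854 j6 1.44
clk 0.15 delta cm [-51.6  -33.96  -1.9 ] turn [-4.0000e-02  1.0000e-01  1.5703e+02] F [-0.2   0.04  0.65] gap 0.0854 j6 1.44
```

Call:
{"fn": "step_arm", "kwargs": {"steps": "-4 -2.6 -0.4 0 0 -4; -4 -2.6 -0.4 0 0 -5; -4 -2.6 -0.4 0 0 -5; -4 -2.6 -0.4 0 0 -5; -4 -2.6 -0.4 0 0 -4"}}

```text
$.steps[0]: bad value
```

Run:
```python
from h import *
plan([.557,-.008,.25],90)
```

```text
clk 0.15 delta cm [-51.6  -33.96  -1.9 ] turn [ -0.07  -0.03 -22.97] F [-0.2   0.04  0.65] gap 0.0854 j6 1.44
```

Call:
{"fn": "step_arm", "kwargs": {"steps": "-4 -2.6 -0.4 0 0 -4 0; -4 -2.6 -0.4 0 0 -5 0; -4 -2.6 -0.4 0 0 -5 0; -4 -2.6 -0.4 0 0 -5 0; -4 -2.6 -0.4 0 0 -4 0"}}

```text
clock: 0.65
position: [0.3772, 0.3328, 0.249]
ee_rot: [0.047, -3.137, 0.003]
contact_force: [0.4, 0.4, -0.6]
finger_gap: 0.0856
```

Run:
```python
from h import *
plan([.557,-.008,.25],90)
```

```text
clk 0.65 delta cm [-16.94 -34.61  -0.1 ] turn [-0.13 -0.23  1.73] F [ 0.44  0.4  -0.55] gap 0.0856 j6 0.55
```

Call:
{"fn": "step_arm", "kwargs": {"steps": "-2 -4.4 0 0 0 0.5 0; -2 -4.4 0 0 0 0.5 0; -2 -4.4 0 0 0 0 0; -2 -4.4 0 0 0 0 0; -2 -4.4 0 0 0 0 0"}}

```text
clock: 1.15
position: [0.4865, 0.1077, 0.249]
ee_rot: [0.022, -3.14, 0.001]
contact_force: [0.9, 0.9, 0.9]
finger_gap: 0.085
```

Run:
```python
from h import *
plan([.557,-.008,.25],90)
```

```text
clk 1.15 delta cm [ -6.89 -11.67  -0.11] turn [-0.04 -0.09  0.81] F [0.89 0.86 0.92] gap 0.085 j6 0.06
```

Call:
{"fn": "step_arm", "kwargs": {"steps": "-2 -3.5 0 0 0 0.5 0; -2 -3.5 0 0 0 0.3 0; -1.5 -2.5 0 0 0 0 0; -0.6 -1 0 0 0 0 0; 0 0 0 0 0 0 0"}}

```text
clock: 1.65
position: [0.5509, -0.0077, 0.2474]
ee_rot: [-0.016, -3.139, 0.002]
contact_force: [0.1, -0.5, 0.6]
finger_gap: 0.0852
```

Run:
```python
from h import *
plan([.557,-.008,.25],90)
p=P('wrist');im,d=cams.capture('wrist');np.savez('w1.npz',im=im,d=d,T=p['cam_to_world']);cv2.imwrite('pics/w1.png',im[...,::-1])
print(proj(p,[[.573,-.0106,.058],[.577,-.0064,.058]]))
```

```text
clk 1.65 delta cm [-0.61 -0.03 -0.26] turn [-0.06 -0.17 -0.58] F [ 0.13 -0.46  0.59] gap 0.0852 j6 -0.14
[[250.82237182 186.42282108]
 [254.71424554 189.89169381]]
```

View pics/w1.png

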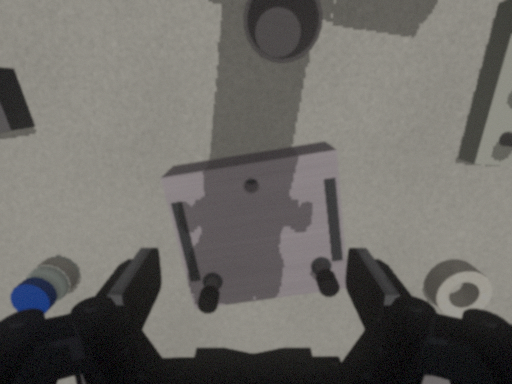

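Wrist view: socket mouth at about (251,186), black caps at (212,283) and (322,267), jar, roll and cup at the edges. The socket estimate from the rest's geometry projects right on it. Next I'll refine it with a contour.

```bash
cat >> h.py <<'E'
def hole(p,im,uv0,z,half=22,fac=0.75):
    # dark round blob near uv0 -> world point on plane z (ellipse of upsampled contour)
    u0,v0=[int(round(a)) for a in uv0]; s=8
    g=cv2.cvtColor(im,cv2.COLOR_RGB2GRAY)[v0-half:v0+half+1,u0-half:u0+half+1]
    big=cv2.resize(g,None,fx=s,fy=s,interpolation=cv2.INTER_CUBIC); lo,hi=np.percentile(g[half-2:half+3,half-2:half+3],20),np.median(g)
    m=(big<(lo+hi)/2).astype(np.uint8); cs,_=cv2.findContours(m,0,cv2.CHAIN_APPROX_NONE)
    c=max((c for c in cs if cv2.pointPolygonTest(c,(half*s+4.,half*s+4.),True)>-30),key=cv2.contourArea)
    q=(c[:,0,:]+.5)/s-.5+[u0-half,v0-half]; W=onplane(p,q,z)[:,:2]*1000
    (cx,cy),r=cv2.minEnclosingCircle(W.astype(np.float32))
    A=np.c_[2*W,np.ones(len(W))];sol=np.linalg.lstsq(A,(W**2).sum(1),rcond=None)[0]
    print('hole uv',q.mean(0).round(2),'lo/hi',lo,hi,'circ fit',sol[:2].round(2),'r',np.sqrt(sol[2]+sol[0]**2+sol[1]**2).round(2),'ext',W.min(0).round(1),W.max(0).round(1),'n',len(W))
    return sol[:2]/1000
E
python3 - <<'E'
from h import *
p=P('wrist');z=np.load('w1.npz');p['cam_to_world']=z['T'];im,d=z['im'],z['d']
hole(p,im,(251,186),.058)
# plate outline via depth
vv,uu=np.mgrid[120:330,140:350];uv=np.c_[uu.ravel(),vv.ravel()];dd=d[uv[:,1],uv[:,0]]
X=depthpts(p,uv,dd);k=(abs(X[:,2]-.058)<.004)&(dd>0)&(abs(X[:,1])<.13);print(np.median(X[k][:,2]))
m=np.zeros(d.shape,np.uint8);m[uv[k][:,1],uv[k][:,0]]=1
cs,_=cv2.findContours(m,0,2);c=max(cs,key=cv2.contourArea)[:,0,:]
W=onplane(p,c,.058)[:,:2]*1000;r=cv2.minAreaRect(W.astype(np.float32));print(r)
E
```

```text
hole uv [250.85 185.14] lo/hi 55.0 89.0 circ fit [571.48 -10.6 ] r 7.73 ext [563.6 -18.1] [579.5  -2.8] n 346
0.05818816219141154
((631.165771484375, -1.6982421875), (172.28208923339844, 191.20777893066406), 8.594379425048828)
```

Call:
{"fn": "step_arm", "kwargs": {"steps": "1 -4.6 0.3 0 0 0 0; 1.2 -4.8 0.3 0 0 0 0; 1.2 -4.8 0.2 0 0 0 0; 1.2 -4.8 0.2 0 0 0 0; 1.2 -4.8 0.2 0 0 0 0"}}

```text
clock: 2.2
position: [0.4907, -0.2365, 0.2353]
ee_rot: [0.025, -3.139, -0.007]
contact_force: [0.8, -0.3, -0.2]
finger_gap: 0.0856
```

Run:
```python
from h import *
plan([.475,-.304,.22],90)
```

```text
clk 2.20 delta cm [ 1.67 -6.73  1.5 ] turn [ 0.25 -0.17  0.9 ] F [ 0.75 -0.25 -0.2 ] gap 0.0856 j6 -0.6
```

Call:
{"fn": "step_arm", "kwargs": {"steps": "0.7 -3.2 0.6 0 0 0.5 0; 0.6 -2.4 0.6 0 0 0.3 0; 0.3 -1.1 0.2 0 0 0 0; 0 0 0 0 0 0 0; 0 0 0 0 0 0 0"}}

```text
clock: 2.7
position: [0.4736, -0.3024, 0.2209]
ee_rot: [0.005, -3.138, -0.011]
contact_force: [0.2, -0.1, 0.5]
finger_gap: 0.0858
```

Run:
```python
from h import *
plan([.475,-.304,.22],90)
p=P('wrist');im,d=cams.capture('wrist');np.savez('w2.npz',im=im,d=d,T=p['cam_to_world']);cv2.imwrite('pics/w2.png',im[...,::-1])
print(proj(p,[[.485,-.304,.14],[.485,-.304,.04]]))
hsv=cv2.cvtColor(im,cv2.COLOR_RGB2HSV);m=((hsv[...,0]<18)&(hsv[...,1]>110)&(hsv[...,2]>60)&(d>0));
n,l,st,ce=cv2.connectedComponentsWithStats(m.astype(np.uint8));print([(st[i],ce[i].round(1)) for i in range(1,n) if st[i,4]>40])
i=1+np.argmax(st[1:,4]);v,u=np.nonzero(l==i);X=depthpts(p,np.c_[u,v],d[v,u]);t=abs(X[:,2]-.14)<.004
print(np.median(X[:,2]),X[:,2].max(),t.sum())
W=onplane(p,np.c_[u,v][t],.14);print(W.mean(0),W.min(0),W.max(0))
```

```text
clk 2.70 delta cm [-0.14 -0.16  0.09] turn [ 0.4  -0.19  0.17] F [ 0.23 -0.09  0.48] gap 0.0858 j6 -0.7
[[250.27749085 214.19932814]
 [250.34950532 179.02810001]]
[(array([   0,   85,   66,   94, 2299], dtype=int32), array([ 32.1, 130. ])), (array([234, 184,  25,  41, 844], dtype=int32), array([246.2, 204.7]))]
0.02320704826995068 0.027535845319172803 0<stdin>:9: RuntimeWarning: Mean of empty slice.
  ret = um.true_divide(
Traceback (most recent call last):
ValueError: zero-size array to reduction operation minimum which has no identity
```

View pics/w2.png

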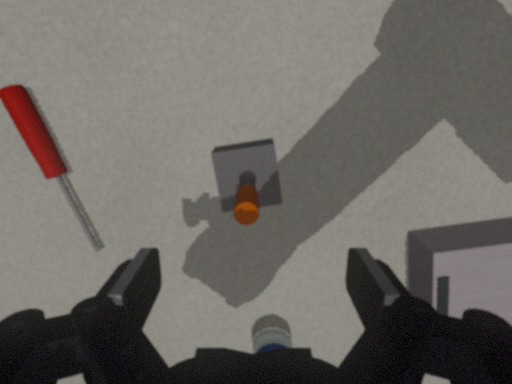

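The rod's top disc is at about (246,212) and the stand's top at (246,175). The screwdriver is well clear on the left.

Run:
```python
from h import *
p=P('wrist');z=np.load('w2.npz');p['cam_to_world']=z['T'];im,d=z['im'],z['d']
hsv=cv2.cvtColor(im,cv2.COLOR_RGB2HSV);m=((hsv[...,0]<20)&(hsv[...,1]>110)&(hsv[...,2]>40)&(d>0));m[:,:150]=0
v,u=np.nonzero(m);X=depthpts(p,np.c_[u,v],d[v,u]);t=abs(X[:,2]-.14)<.004
W=onplane(p,np.c_[u,v][t],.14);print(t.sum(),X[:,2].max(),W.mean(0),W.min(0),W.max(0))
vv,uu=np.mgrid[120:240,190:300];uv=np.c_[uu.ravel(),vv.ravel()];dd=d[uv[:,1],uv[:,0]]
X=depthpts(p,uv,dd);k=(abs(X[:,2]-.04)<.004)&(dd>0)
W=onplane(p,uv[k],.04)[:,:2]*1000;print(cv2.minAreaRect(W.astype(np.float32)),np.median(X[k][:,2]))
```

```text
502 0.14197488507774758 [ 0.4831181  -0.30714154  0.14      ] [ 0.47289804 -0.31626639  0.14      ] [ 0.49299766 -0.2981769   0.14      ]
((483.8046875, -306.9438171386719), (66.63990783691406, 65.9462661743164), 8.78588581085205) 0.039985857150240806
```

Call:
{"fn": "step_arm", "kwargs": {"steps": "-0.3 -0.2 3 0.4 -0.2 0 0; -0.3 -0.2 3 0 0 0 0; -0.2 0 3 0 0 0 0; -0.1 0 2.2 0 0 0 0; 0 0 0.5 0 0 0 0"}}

```text
clock: 3.25
position: [0.4886, -0.2993, 0.105]
ee_rot: [-0.024, 3.134, -0.006]
contact_force: [-0.6, 1.0, -0.7]
finger_gap: 0.0853
```

Run:
```python
from h import *
plan([.4833,-.307,.099],90)
```

```text
clk 3.25 delta cm [ 0.54 -0.76  0.6 ] turn [-0.2   0.42  0.89] F [-0.61  1.   -0.72] gap 0.0853 j6 -0.7
```

Call:
{"fn": "step_arm", "kwargs": {"steps": "0.5 -0.7 0.5 -0.2 0.4 0.8 0; 0 0 0 0 0 0 0; 0 0 0 0 0 0 0"}}

```text
clock: 3.55
position: [0.4848, -0.3052, 0.1015]
ee_rot: [-0.006, 3.141, -0.0]
contact_force: [-0.1, -0.2, -0.1]
finger_gap: 0.0857
```

Run:
```python
from h import *
plan([.4833,-.307,.099],90)
```

```text
clk 3.55 delta cm [ 0.15 -0.18  0.25] turn [-0.01  0.04  0.23] F [-0.13 -0.24 -0.08] gap 0.0857 j6 -0.69
```

Call:
{"fn": "step_arm", "kwargs": {"steps": "0.2 -0.2 0.2 0 0 0.2 0; 0 0 0 0 0 0 0.6; 0 0 0 0 0 0 0.75; 0 0 0 0 0 0 0.9; 0 0 0 0 0 0 1", "squeeze": 40}}

```text
clock: 4.05
position: [0.4841, -0.3091, 0.1025]
ee_rot: [0.001, 3.137, -0.006]
contact_force: [0.2, -0.3, -0.2]
finger_gap: 0.0283
```

Call:
{"fn": "step_arm", "kwargs": {"steps": "0 0 0 0 0 0 1; 0 0 0 0 0 0 1; 0 0 0 0 0 0 1"}}

```text
clock: 4.35
position: [0.4841, -0.3085, 0.1027]
ee_rot: [0.001, 3.136, -0.004]
contact_force: [0.0, -0.3, 0.2]
finger_gap: 0.019
```

Run:
```python
from h import *
plan([.4833,-.307,.099],90)
```

```text
clk 4.35 delta cm [0.09 0.15 0.37] turn [-0.15  0.31 -0.02] F [ 0.03 -0.31  0.22] gap 0.019 j6 -0.7
```

Call:
{"fn": "step_arm", "kwargs": {"steps": "0 0 -1 0 0 0 1; 0 0 -2 0 0 0 1; 0 0 -3 0 0.2 0 1; 0 0 -3 0 0 0 1; 0 0 -2 0 0 0 1", "squeeze": 50}}

```text
clock: 4.85
position: [0.4813, -0.3066, 0.2138]
ee_rot: [-0.001, -3.136, -0.004]
contact_force: [0.0, -0.5, -2.1]
finger_gap: 0.0191
```

Run:
```python
from h import *
plan([.565,-.0106,.21],90)
```

```text
clk 4.85 delta cm [-8.36 29.6   0.4 ] turn [ 0.13 -0.32 -0.03] F [ 0.03 -0.45 -2.11] gap 0.0191 j6 -0.7
```

Call:
{"fn": "step_arm", "kwargs": {"steps": "-1 3.4 0 0 -0.3 0 1; -1.3 4.5 0 0 0 0 1; -1.3 4.6 0 0 0 0 1; -1.3 4.6 0 0 0 0 1; -1.2 4.2 0 0 0 0 1"}}

```text
clock: 5.35
position: [0.5466, -0.0958, 0.2209]
ee_rot: [0.021, 3.132, -0.011]
contact_force: [0.3, -0.4, -1.3]
finger_gap: 0.0187
```

Run:
```python
from h import *
plan([.565,-.0106,.20],90)
```

```text
clk 5.35 delta cm [-1.71  8.56  2.05] turn [-0.39  0.53 -0.77] F [ 0.28 -0.4  -1.34] gap 0.0187 j6 -0.29
```

Call:
{"fn": "step_arm", "kwargs": {"steps": "-0.7 3.3 0.7 -0.3 0.4 -0.5 1; -0.5 2.8 0.7 0 0 0 1; -0.2 1.4 0.4 0 0 0 1; 0 0.3 0 0 0 0 1; 0 0 0 0 0 0 1"}}

```text
clock: 5.85
position: [0.5623, -0.0101, 0.2047]
ee_rot: [-0.006, 3.138, -0.004]
contact_force: [-0.8, -0.2, -1.1]
finger_gap: 0.019
```

Run:
```python
from h import *
plan([.565,-.0106,.20],90)
p=P('wrist');im,d=cams.capture('wrist');np.savez('w3.npz',im=im,d=d,T=p['cam_to_world']);cv2.imwrite('pics/w3.png',im[...,::-1])
print(env.sense()['position'],proj(p,[[.5715,-.0106,.058]]))
```

```text
clk 5.85 delta cm [-0.27 -0.05  0.47] turn [-0.15  0.23  0.23] F [-0.77 -0.21 -1.07] gap 0.019 j6 -0.15
[ 0.56233486 -0.01054351  0.20469349] [[252.93825769 185.22502177]]
```

View pics/w3.png

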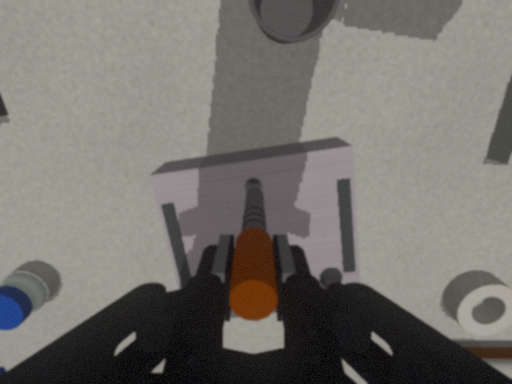

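Run:
```python
from h import *
z=np.load('w3.npz');im=z['im'];cv2.imwrite('pics/w3c.png',cv2.resize(im[160:260,215:295,::-1],None,fx=6,fy=6,interpolation=cv2.INTER_CUBIC))
p=P('wrist');p['cam_to_world']=z['T'];print(proj(p,[[.5623,-.0105,.112],[.5613,-.0105,.112],[.5623,-.0095,.112],[.5623,-.0105,.204],[.5623,-.0105,.242]]).round(1))
d=z['d'];print((d[186:200:2,254]))
```

```text
[[252.9 194.1]
 [253.  192.9]
 [254.2 194.1]
 [252.5 252.1]
 [252.2 300.1]]
[0.32662562 0.24005163 0.23451571 0.23302181 0.22790249 0.22150846
 0.21810554]
```

View pics/w3c.png

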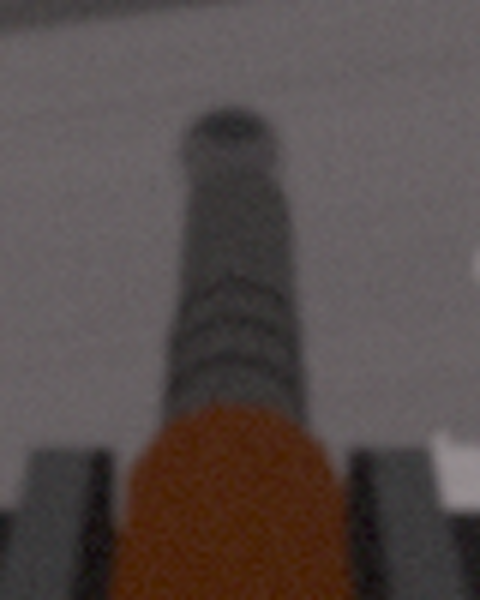

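```bash
cat >> h.py <<'E'
from scipy.optimize import least_squares
def axisfit(p,d,box,zlo,zhi,r,x0,verbose=True):
    a,b,c,e=box; vv,uu=np.mgrid[b:e,a:c];uv=np.c_[uu.ravel(),vv.ravel()];dd=d[uv[:,1],uv[:,0]];k=dd>0
    X=depthpts(p,uv[k],dd[k]);k=(X[:,2]>zlo)&(X[:,2]<zhi)&(np.hypot(X[:,0]-x0[0],X[:,1]-x0[1])<r+.006);X=X[k];zm=(zlo+zhi)/2
    def f(q): return np.hypot(X[:,0]-q[0]-q[2]*(X[:,2]-zm),X[:,1]-q[1]-q[3]*(X[:,2]-zm))-r
    s=least_squares(f,[x0[0],x0[1],0,0],loss='soft_l1',f_scale=.001);print('axis n',len(X),'zm',round(zm,4),s.x.round(4),'rms mm',(np.sqrt((s.fun**2).mean())*1000).round(2),'zmin',X[:,2].min().round(4)); return s.x,zm
E
python3 - <<'E'
from h import *
z=np.load('w3.npz');p=P('wrist');p['cam_to_world']=z['T'];d=z['d']
axisfit(p,d,(230,175,285,240),.12,.18,.007,(.5623,-.0105))
axisfit(p,d,(225,215,285,320),.2,.24,.010,(.5623,-.0105))
E
```

```text
axis n 661 zm 0.15 [ 0.5626 -0.0095 -0.0006 -0.0055] rms mm 0.24 zmin 0.1204
axis n 2247 zm 0.22 [ 0.5628 -0.01    0.0095 -0.0081] rms mm 1.91 zmin 0.2
```

Call:
{"fn": "step_arm", "kwargs": {"steps": "-0.6 -0.1 1.5 -0.1 0.2 0.2 1; -0.3 0 1.5 0 0 0 1; 0 0 0.7 0 0 0 1; 0 0 0 0 0 0 1"}}

```text
clock: 6.3
position: [0.5727, -0.017, 0.1655]
ee_rot: [0.012, 3.14, -0.004]
contact_force: [-0.6, 0.1, -2.3]
finger_gap: 0.0185
```

Run:
```python
from h import *
plan([.5712,-.0118,.165],90)
```

```text
clk 6.30 delta cm [0.15 0.52 0.04] turn [-0.14  0.09 -0.45] F [-0.65  0.15 -2.31] gap 0.0185 j6 -0.15
```

Call:
{"fn": "step_arm", "kwargs": {"steps": "0.15 0.5 0 -0.1 0 -0.4 1; 0 0 0 0 0 0 1; 0 0 0 0 0 0 1"}}

```text
clock: 6.6
position: [0.5711, -0.0129, 0.1656]
ee_rot: [0.004, 3.14, -0.001]
contact_force: [-0.6, 1.0, -1.0]
finger_gap: 0.0187
```

Run:
```python
from h import *
plan([.5712,-.0118,.165],90)
p=P('wrist');im,d=cams.capture('wrist');np.savez('w4.npz',im=im,d=d,T=p['cam_to_world']);cv2.imwrite('pics/w4.png',cv2.resize(im[130:270,195:315,::-1],None,fx=4,fy=4,interpolation=cv2.INTER_CUBIC))
s=env.sense()['position'];print(s,proj(p,[[.5715,-.0106,.058]]));plan([.5712,-.0118,.165],90)
axisfit(p,d,(230,165,285,240),s[2]-.088,s[2]-.02,.007,s[:2])
```

```text
clk 6.60 delta cm [-0.01  0.11  0.06] turn [-0.03  0.07 -0.14] F [-0.57  0.98 -0.96] gap 0.0187 j6 -0.15
[ 0.57113198 -0.01285926  0.16563397] [[256.0359244  189.12876296]]
clk 6.65 delta cm [-0.01  0.11  0.06] turn [-0.03  0.08 -0.13] F [-0.21 -0.63 -1.46] gap 0.0187 j6 -0.15
axis n 757 zm 0.1116 [ 0.5713 -0.0122  0.0044 -0.0078] rms mm 0.23 zmin 0.0777
```

View pics/w4.png

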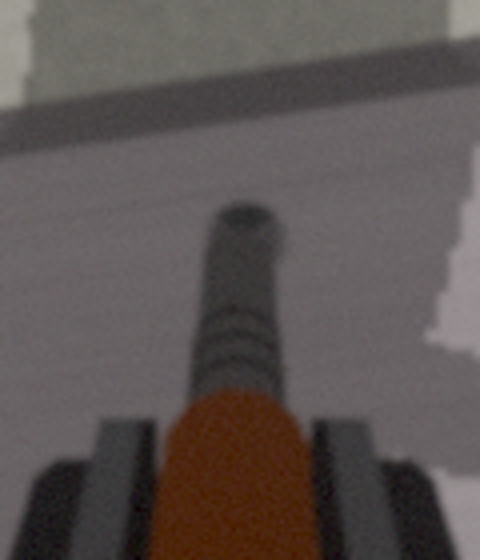

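Call:
{"fn": "step_arm", "kwargs": {"steps": "0 0.12 0.3 0 0 -0.1 1; 0 0 0.3 0 0 0 1; 0 0 0.2 0 0 0 1; 0 0 0 0 0 0 1"}}

```text
clock: 7.05
position: [0.5717, -0.0113, 0.1579]
ee_rot: [-0.0, 3.138, -0.001]
contact_force: [-0.4, -0.7, -0.8]
finger_gap: 0.0185
```

Run:
```python
from h import *
plan([.5715,-.0116,.152],90)
```

```text
clk 7.05 delta cm [ 0.02 -0.03  0.59] turn [-0.05  0.18  0.01] F [-0.36 -0.72 -0.76] gap 0.0185 j6 -0.15
```

Call:
{"fn": "step_arm", "kwargs": {"steps": "0 0 0.3 0 0.1 0 1; 0 0 0.3 0 0 0 1; 0 0 0.3 0 0 0 1"}}

```text
clock: 7.35
position: [0.572, -0.0113, 0.1486]
ee_rot: [-0.0, 3.14, -0.001]
contact_force: [0.7, -0.7, -2.3]
finger_gap: 0.0189
```

Run:
```python
from h import *
plan([.5715,-.0116,.145],90)
```

```text
clk 7.35 delta cm [ 0.05 -0.03  0.36] turn [-0.05  0.11  0.01] F [ 0.71 -0.74 -2.3 ] gap 0.0189 j6 -0.15
```

Call:
{"fn": "step_arm", "kwargs": {"steps": "0 0 0.3 0 0 0 1; 0 0 0.3 0 0 0 1; 0 0 0.2 0 0 0 1"}}

```text
clock: 7.65
position: [0.5717, -0.0113, 0.1394]
ee_rot: [-0.0, 3.14, -0.001]
contact_force: [0.5, 0.4, -1.7]
finger_gap: 0.0188
```

Run:
```python
from h import *
plan([.5715,-.0116,.1276],90)
```

```text
clk 7.65 delta cm [ 0.02 -0.03  1.18] turn [-0.05  0.07  0.01] F [ 0.48  0.38 -1.66] gap 0.0188 j6 -0.15
```

Call:
{"fn": "step_arm", "kwargs": {"steps": "0 0 0.3 0 0 0 1; 0 0 0.3 0 0 0 1; 0 0 0.2 0 0 0 1"}}

```text
clock: 7.95
position: [0.5717, -0.0114, 0.1307]
ee_rot: [-0.0, 3.14, -0.001]
contact_force: [-0.5, 0.4, -1.1]
finger_gap: 0.0188
```

Call:
{"fn": "step_arm", "kwargs": {"steps": "0 0 0.15 0 0 0 1; 0 0 0.15 0 0 0 1"}}

```text
clock: 8.15
position: [0.5717, -0.0113, 0.1273]
ee_rot: [-0.0, 3.141, -0.001]
contact_force: [-0.5, 0.4, -1.4]
finger_gap: 0.0187
```

Call:
{"fn": "step_arm", "kwargs": {"steps": "0 0 0.15 0 0 0 1; 0 0 0.15 0 0 0 1"}}

```text
clock: 8.35
position: [0.5718, -0.0114, 0.1241]
ee_rot: [-0.0, 3.14, -0.001]
contact_force: [1.2, -0.4, -1.3]
finger_gap: 0.0186
```

Call:
{"fn": "step_arm", "kwargs": {"steps": "0 0 0.15 0 0 0 1; 0 0 0.15 0 0 0 1"}}

```text
clock: 8.55
position: [0.5719, -0.0114, 0.121]
ee_rot: [-0.0, 3.14, -0.001]
contact_force: [0.1, 0.1, -1.6]
finger_gap: 0.0191
```

Call:
{"fn": "step_arm", "kwargs": {"steps": "0 0 0.1 0 0 0 1; 0 0 0.1 0 0 0 1"}}

```text
clock: 8.75
position: [0.5719, -0.0114, 0.1187]
ee_rot: [-0.0, 3.14, -0.001]
contact_force: [-0.5, 0.1, -1.3]
finger_gap: 0.0186
```

Call:
{"fn": "step_arm", "kwargs": {"steps": "0 0 0.1 0 0 0 1; 0 0 0.1 0 0 0 1"}}

```text
clock: 8.95
position: [0.5725, -0.0114, 0.1176]
ee_rot: [-0.0, 3.139, -0.002]
contact_force: [-1.6, 0.9, 10.2]
finger_gap: 0.0186
```

Call:
{"fn": "step_arm", "kwargs": {"steps": "0 0 0.03 0 0 0 1; 0 0 0.03 0 0 0 1"}}

```text
clock: 9.15
position: [0.5728, -0.0114, 0.1177]
ee_rot: [-0.0, 3.138, -0.002]
contact_force: [0.0, 0.4, 1.1]
finger_gap: 0.0186
```

Call:
{"fn": "step_arm", "kwargs": {"steps": "0 0 0.03 0 0 0 1; 0 0 0.03 0 0 0 1; 0 0 0.02 0 0 0 1"}}

```text
clock: 9.45
position: [0.573, -0.0114, 0.1177]
ee_rot: [-0.0, 3.137, -0.002]
contact_force: [-0.9, -0.2, 3.7]
finger_gap: 0.0191
```

Call:
{"fn": "step_arm", "kwargs": {"steps": "0.03 0 0.05 0 0.1 0 1; 0 0 0.05 0 0 0 1; 0 0 0.05 0 0 0 1"}}

```text
clock: 9.75
position: [0.5733, -0.0114, 0.1177]
ee_rot: [-0.001, 3.137, -0.002]
contact_force: [-2.3, 0.4, 6.8]
finger_gap: 0.0189
```

Run:
```python
from h import *
plan([.5717,-.0114,.22],90)
```

```text
clk 9.75 delta cm [ 1.100e-01 -1.000e-02 -1.024e+01] turn [-0.07  0.26  0.02] F [-2.32  0.36  6.8 ] gap 0.0189 j6 -0.15
```

The bottom is felt at a TCP height of 117.7 mm, so the foot is 33 mm below the face and the blue post is the right one. I'll lift the rod and return it to its stand.

Call:
{"fn": "step_arm", "kwargs": {"steps": "0.05 0 -0.4 0 0.2 0 1; 0.05 0 -1 0 0 0 1; 0 0 -1.5 0 0 0 1; 0 0 -2 0 0 0 1; 0 0 -2 0 0 0 1"}}

```text
clock: 10.25
position: [0.5703, -0.0111, 0.1859]
ee_rot: [0.0, -3.136, 0.0]
contact_force: [0.6, -0.7, -1.9]
finger_gap: 0.0187
```

Run:
```python
from h import *
plan([.4841,-.3085,.20],90)
```

```text
clk 10.25 delta cm [  8.63 -29.74  -1.36] turn [-0.01 -0.33  0.01] F [ 0.55 -0.67 -1.9 ] gap 0.0187 j6 -0.15
```

Call:
{"fn": "step_arm", "kwargs": {"steps": "0.8 -2.8 -0.8 0 -0.3 0 1; 1.2 -4.2 -0.3 0 0 0 1; 1.3 -4.6 0 0 0 0 1; 1.3 -4.6 0 0 0 0 1; 1.3 -4.5 0 0 0 0 1"}}

```text
clock: 10.75
position: [0.5155, -0.2196, 0.2033]
ee_rot: [-0.021, 3.132, -0.002]
contact_force: [0.2, 0.4, -1.8]
finger_gap: 0.0185
```

Run:
```python
from h import *
plan([.4841,-.3085,.16],90)
```

```text
clk 10.75 delta cm [ 3.3  -8.84  4.31] turn [-0.07  0.57  0.76] F [ 0.19  0.36 -1.75] gap 0.0185 j6 -0.55
```

Call:
{"fn": "step_arm", "kwargs": {"steps": "1.2 -3.3 0.3 0 0.4 0.5 1; 1.1 -2.8 0.6 0 0 0 1; 0.6 -1.6 0.8 0 0 0 1; 0.1 -0.4 0.5 0 0 0 1; 0 0 0.2 0 0 0 1"}}

```text
clock: 11.25
position: [0.4833, -0.3113, 0.181]
ee_rot: [0.009, 3.136, -0.008]
contact_force: [-0.4, -0.4, -1.5]
finger_gap: 0.0193
```

Run:
```python
from h import *
plan([.4841,-.3085,.155],90)
p=P('wrist');im,d=cams.capture('wrist');np.savez('w5.npz',im=im,d=d,T=p['cam_to_world']);cv2.imwrite('pics/w5.png',cv2.resize(im[100:300,150:350,::-1],None,fx=3,fy=3,interpolation=cv2.INTER_CUBIC))
s=env.sense()['position'];print(s,proj(p,[[.4835,-.307,.04]]));plan([.4841,-.3085,.155],90)
axisfit(p,d,(230,160,285,240),s[2]-.085,s[2]-.02,.007,s[:2])
vv,uu=np.mgrid[100:260,160:330];uv=np.c_[uu.ravel(),vv.ravel()];dd=d[uv[:,1],uv[:,0]]
X=depthpts(p,uv,dd);k=(abs(X[:,2]-.04)<.003)&(dd>0)
W=onplane(p,uv[k],.04)[:,:2]*1000;print(cv2.minAreaRect(W.astype(np.float32)),np.median(X[k][:,2]))
```

```text
clk 11.25 delta cm [-0.06  0.3   2.6 ] turn [-0.29  0.31 -0.33] F [-0.44 -0.38 -1.53] gap 0.0193 j6 -0.69
[ 0.48337928 -0.31079421  0.18081941] [[258.58284342 177.41802917]]
clk 11.30 delta cm [-0.06  0.24  2.58] turn [-0.28  0.29 -0.28] F [-1.45  0.12 -1.54] gap 0.0184 j6 -0.69
axis n 741 zm 0.1283 [ 0.4837 -0.3109 -0.0005 -0.0041] rms mm 0.23 zmin 0.0958
((483.98577880859375, -306.9831848144531), (66.52855682373047, 65.99383544921875), 8.787858963012695) 0.04001128433497103
```

View pics/w5.png

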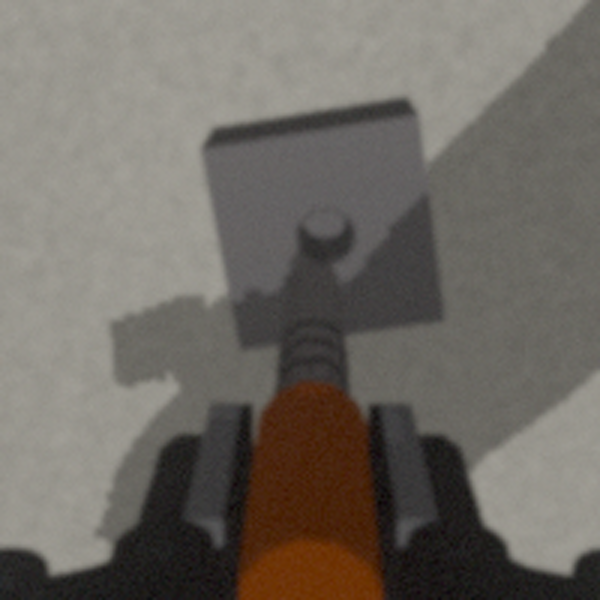

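Call:
{"fn": "step_arm", "kwargs": {"steps": "0 0.3 0.8 -0.2 0.2 -0.3 1; 0 0 0.8 0 0 0 1; 0 0 0.5 0 0 0 1; 0 0 0 0 0 0 1; 0 0 0 0 0 0 1"}}

```text
clock: 11.8
position: [0.4852, -0.3032, 0.1582]
ee_rot: [-0.011, 3.14, 0.001]
contact_force: [-0.7, -0.1, -1.3]
finger_gap: 0.0187
```

Run:
```python
from h import *
p=P('wrist');im,d=cams.capture('wrist')
s=env.sense()['position'];print(s);plan([.4841,-.3085,.150],90)
axisfit(p,d,(230,160,285,240),s[2]-.085,s[2]-.02,.007,s[:2])
```

```text
[ 0.48512149 -0.30316526  0.15826029]
clk 11.85 delta cm [ 0.11 -0.53  0.83] turn [0.03 0.07 0.41] F [ 0.98  1.31 -1.54] gap 0.0189 j6 -0.7
axis n 742 zm 0.1058 [ 0.4853 -0.3024  0.0037 -0.0089] rms mm 0.22 zmin 0.0733
```

Call:
{"fn": "step_arm", "kwargs": {"steps": "0.12 -0.45 0.2 0 0 0.3 1; 0 0 0.2 0 0 0 1; 0 0 0 0 0 0 1; 0 0 0 0 0 0 1"}}

```text
clock: 12.25
position: [0.4843, -0.3086, 0.1546]
ee_rot: [-0.002, 3.139, -0.001]
contact_force: [0.0, -0.2, -1.7]
finger_gap: 0.019
```

Run:
```python
from h import *
p=P('wrist');im,d=cams.capture('wrist')
s=env.sense()['position'];print(s);plan([.4841,-.3085,.150],90)
axisfit(p,d,(230,160,285,240),s[2]-.085,s[2]-.02,.007,s[:2])
```

```text
[ 0.48423994 -0.3085886   0.15463382]
clk 12.30 delta cm [0.02 0.01 0.46] turn [-0.03  0.13  0.07] F [ 0.25 -0.48 -0.84] gap 0.0186 j6 -0.7
axis n 735 zm 0.1021 [ 0.4845 -0.3079  0.0016 -0.0085] rms mm 0.23 zmin 0.0697
```

Call:
{"fn": "step_arm", "kwargs": {"steps": "0 0.05 0.4 0 0.1 0.1 1; 0 0 0.5 0 0 0 1; 0 0 0.5 0 0 0 1; 0 0 0.4 0 0 0 1"}}

```text
clock: 12.7
position: [0.4845, -0.3083, 0.1358]
ee_rot: [0.001, 3.14, -0.002]
contact_force: [0.7, 0.4, -0.7]
finger_gap: 0.019
```

Run:
```python
from h import *
plan([.4842,-.3081,.103],90)
```

```text
clk 12.70 delta cm [0.04 0.02 3.28] turn [-0.07  0.08 -0.05] F [ 0.74  0.39 -0.66] gap 0.019 j6 -0.69
```

Call:
{"fn": "step_arm", "kwargs": {"steps": "0 0 0.5 0 0 0 1; 0 0 0.6 0 0 0 1; 0 0 0.6 0 0 0 1; 0 0 0.5 0 0 0 1; 0 0 0.3 0 0 0 1"}}

```text
clock: 13.2
position: [0.4841, -0.3079, 0.1076]
ee_rot: [0.001, 3.141, -0.0]
contact_force: [-0.2, 0.2, -1.1]
finger_gap: 0.0191
```

Call:
{"fn": "step_arm", "kwargs": {"steps": "0 0 0.2 0 0 0 1; 0 0 0.15 0 0 0 1"}}

```text
clock: 13.4
position: [0.484, -0.3078, 0.1035]
ee_rot: [-0.001, -3.141, -0.0]
contact_force: [-0.2, -0.5, -2.2]
finger_gap: 0.0187
```

Call:
{"fn": "step_arm", "kwargs": {"steps": "0 0 0.08 0 0 0 1; 0 0 0 0 0 0 1"}}

```text
clock: 13.6
position: [0.4843, -0.308, 0.1029]
ee_rot: [0.001, 3.141, -0.0]
contact_force: [-0.1, -0.2, -1.6]
finger_gap: 0.0188
```

Call:
{"fn": "step_arm", "kwargs": {"steps": "0 0 0 0 0 0 0.6; 0 0 0 0 0 0 0; 0 0 0 0 0 0 0; 0 0 0 0 0 0 0; 0 0 0 0 0 0 0"}}

```text
clock: 14.1
position: [0.4852, -0.3088, 0.1043]
ee_rot: [0.001, 3.139, -0.003]
contact_force: [-0.4, 1.2, 0.8]
finger_gap: 0.0855
```

Released. Now up, then a look back at the rod.

Call:
{"fn": "step_arm", "kwargs": {"steps": "0 0 -1 0 0 0 0; 0 0 -2 0 0 0 0; 0 0 -3 0 0 0 0; 0 0 -3 0 0 0 0; 0 0 -2.5 0 0 0 0"}}

```text
clock: 14.6
position: [0.4826, -0.3067, 0.2215]
ee_rot: [-0.001, -3.138, -0.005]
contact_force: [1.0, -0.0, 0.0]
finger_gap: 0.0852
```

Run:
```python
from h import *
plan([.47,.277,.23],90)
p=P('wrist');im,d=cams.capture('wrist');cv2.imwrite('pics/w6.png',im[...,::-1])
s=env.sense()['position'];print(s)
axisfit(p,d,(200,160,300,290),.10,.137,.010,(.4841,-.307))
plan([.47,.277,.23],85.3)
```

```text
clk 14.60 delta cm [ 1.3  58.37 -0.67] turn [ 0.17 -0.21 -0.04] F [ 0.98 -0.04  0.04] gap 0.0852 j6 -0.69
[ 0.48433181 -0.30809223  0.22603981]
axis n 282 zm 0.1185 [ 0.4839 -0.3071 -0.     -0.0024] rms mm 0.18 zmin 0.1
clk 14.65 delta cm [ 1.47 58.51 -0.47] turn [-0.07  0.08  4.66] F [ 1.39 -0.97  3.4 ] gap 0.0855 j6 -0.69
```

View pics/w6.png

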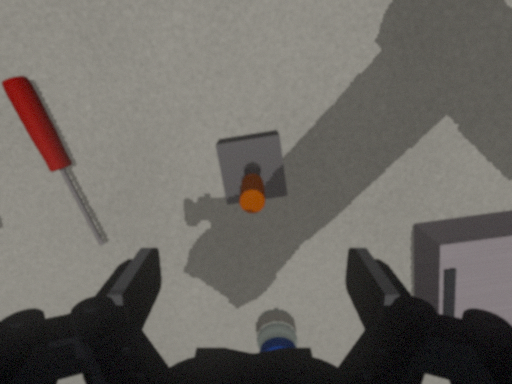

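The rod stands upright in its stand (top at (252,200), axis slope ≈ 0). On to the rack.

Call:
{"fn": "step_arm", "kwargs": {"steps": "0.1 3.5 0 0 0 0.5 0; 0.1 4.8 0 0 0 0.5 0; 0.1 4.8 0 0 0 0.5 0; 0.1 4.8 0 0 0 0.5 0; 0.1 4.8 0 0 0 0.5 0"}}

```text
clock: 15.15
position: [0.4874, -0.0821, 0.2309]
ee_rot: [0.091, 3.127, -0.013]
contact_force: [1.1, -0.1, -0.3]
finger_gap: 0.0853
```

Call:
{"fn": "step_arm", "kwargs": {"steps": "0.1 4.8 0 0 0 0.3 0; 0.1 4.8 0 0 0 0.3 0; 0.1 4.8 0 0 0 0.3 0; 0.1 4.8 0 0 0 0.3 0; 0.1 4.8 0 0 0 0.3 0"}}

```text
clock: 15.65
position: [0.4985, 0.1672, 0.2333]
ee_rot: [0.136, 3.119, -0.013]
contact_force: [0.7, -0.5, -0.2]
finger_gap: 0.0855
```

Run:
```python
from h import *
plan([.465,.277,.23],85.3)
```

```text
clk 15.65 delta cm [ 4.3  10.65  0.16] turn [-0.43  1.16 -0.28] F [ 0.74 -0.5  -0.2 ] gap 0.0855 j6 0.28
```

Call:
{"fn": "step_arm", "kwargs": {"steps": "1.5 4 0 -0.2 0.5 0 0; 1.5 3.6 0.1 -0.2 0.5 0 0; 0.9 2.2 0.1 0 0 -0.2 0; 0.2 0.5 0 0 0 0 0; 0 0 0 0 0 0 0"}}

```text
clock: 16.15
position: [0.4649, 0.2841, 0.2333]
ee_rot: [0.115, 3.133, 0.004]
contact_force: [-0.3, -0.7, 0.3]
finger_gap: 0.0853
```

```bash
cat > rk.py <<'E'
from h import *
import sys
p=P('wrist');im,d=cams.capture('wrist');n=sys.argv[1];np.savez(n+'.npz',im=im,d=d,T=p['cam_to_world']);cv2.imwrite(f'pics/{n}.png',im[...,::-1])
hsv=cv2.cvtColor(im,cv2.COLOR_RGB2HSV);H,S,V=[hsv[...,i].astype(int) for i in range(3)];sat=(S>90)&(V>30)&(d>0)
for c,m,zt in (('red',(H<8)|(H>170),.099),('blue',(H>100)&(H<130),.09),('yel',(H>18)&(H<40),.081)):
    v,u=np.nonzero(sat&m);X=depthpts(p,np.c_[u,v],d[v,u]);t=(abs(X[:,2]-zt)<.004)&(abs(X[:,1]-.277)<.03)
    if t.sum()>30:
        W=onplane(p,np.c_[u,v][t],zt);(cc,r)=cv2.minEnclosingCircle((W[:,:2]*1000).astype(np.float32));print(c,t.sum(),W.mean(0).round(4),cc,r,'uv',u[t].mean(),v[t].mean())
print(env.sense()['position'])
E
python3 rk.py w7; python3 -c "
from h import *
plan([.465,.277,.23],85.3)"
```

```text
red 370 [0.5265 0.2747 0.099 ] (526.826904296875, 275.2606201171875) 11.42930793762207 uv 247.84324324324325 241.25945945945946
blue 387 [0.4721 0.2787 0.09  ] (472.1094055175781, 278.79058837890625) 11.019424438476562 uv 247.63307493540051 184.29457364341084
yel 428 [0.4179 0.283  0.081 ] (417.91162109375, 283.2091369628906) 10.797911643981934 uv 247.73598130841123 124.21728971962617
[0.46504795 0.28356676 0.23329567]
clk 16.20 delta cm [-0.04 -0.66  0.33] turn [0.15 0.38 0.43] F [-0.05  0.05 -0.26] gap 0.0853 j6 0.49
```

View pics/w7.png

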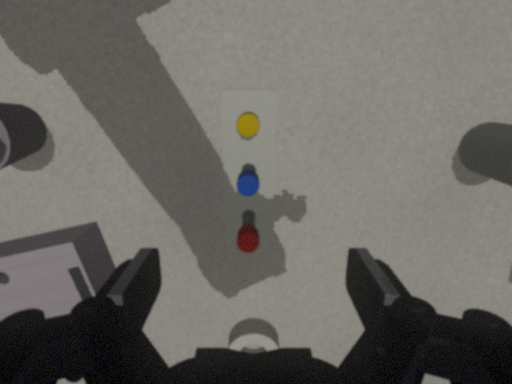

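Wrist view: yellow, blue and red caps at (248,124), (248,184) and (248,241), spaced 54.5 mm as they should be. I'll descend over blue.

Call:
{"fn": "step_arm", "kwargs": {"steps": "-0.3 -0.4 2 0.1 0.3 0.4 0; -0.3 -0.2 3 0 0 0 0; 0 0 3 0 0 0 0; 0 0 2 0 0 0 0; 0 0 0 0 0 0 0"}}

```text
clock: 16.7
position: [0.4757, 0.2705, 0.1333]
ee_rot: [0.144, 3.131, 0.001]
contact_force: [-1.1, 0.6, 0.4]
finger_gap: 0.0856
```

```bash
python3 -c "
from h import *
plan([.4718,.2776,.061],85.6)"
```

```text
clk 16.70 delta cm [0.51 0.66 7.22] turn [ 0.07  0.43 -0.86] F [-1.07  0.55  0.44] gap 0.0856 j6 0.48
```

Call:
{"fn": "step_arm", "kwargs": {"steps": "0.4 0.5 0.3 0 0.4 -0.8 0; 0 0 0 0 0 0 0; 0 0 0 0 0 0 0"}}

```text
clock: 17.0
position: [0.4742, 0.2746, 0.1327]
ee_rot: [0.126, 3.136, 0.003]
contact_force: [-1.1, -0.7, -0.8]
finger_gap: 0.0854
```

```bash
python3 -c "
from h import *
plan([.4718,.2776,.061],85.6)"; python3 rk.py w8
```

```text
clk 17.00 delta cm [0.28 0.26 7.17] turn [ 0.12  0.14 -0.2 ] F [-1.08 -0.68 -0.76] gap 0.0854 j6 0.47
red 778 [0.5264 0.2744 0.099 ] (526.2259521484375, 274.42425537109375) 11.91955852508545 uv 259.4755784061697 298.92287917737787
blue 858 [0.4719 0.2786 0.09  ] (472.0267333984375, 278.8802795410156) 11.177705764770508 uv 259.22261072261074 215.5979020979021
yel 977 [0.4179 0.2828 0.081 ] (417.9494323730469, 283.0374450683594) 10.792640686035156 uv 259.1934493346981 126.19754350051177
[0.47420557 0.27472435 0.13274212]
```

Consistent: blue at (0.472, 0.2787). Descending.

Call:
{"fn": "step_arm", "kwargs": {"steps": "0.2 0.2 1 0.1 0.1 -0.2 0; 0.1 0.1 1.5 0 0 0 0; 0 0 1.5 0 0 0 0; 0 0 1 0 0 0 0; 0 0 0.3 0 0 0 0"}}

```text
clock: 17.55
position: [0.4734, 0.2801, 0.0797]
ee_rot: [0.117, 3.133, 0.005]
contact_force: [-0.5, -0.6, -0.0]
finger_gap: 0.0853
```

```bash
python3 -c "
from h import *
plan([.4718,.2776,.061],85.6)"
```

```text
clk 17.55 delta cm [ 0.15 -0.26  1.87] turn [0.2  0.38 0.11] F [-0.46 -0.59 -0.02] gap 0.0853 j6 0.47
```

Call:
{"fn": "step_arm", "kwargs": {"steps": "0.15 -0.2 1 0.1 0.3 0.1 0; 0 0 0.5 0 0 0 0; 0 0 0.1 0 0 0 0; 0 0 0 0 0 0 0"}}

```text
clock: 17.95
position: [0.4717, 0.2782, 0.0624]
ee_rot: [0.12, 3.138, 0.002]
contact_force: [-0.4, -0.8, -0.8]
finger_gap: 0.0855
```

```bash
python3 -c "
from h import *
plan([.4718,.2776,.061],85.6)"
```

```text
clk 17.95 delta cm [-0.01 -0.06  0.14] turn [0.08 0.05 0.01] F [-0.37 -0.8  -0.8 ] gap 0.0855 j6 0.47
```

Call:
{"fn": "step_arm", "kwargs": {"steps": "0 -0.06 0.15 0.1 0 0 0.5; 0 0 0 0 0 0 0.7; 0 0 0 0 0 0 0.8; 0 0 0 0 0 0 0.9; 0 0 0 0 0 0 1", "squeeze": 40}}

```text
clock: 18.45
position: [0.4728, 0.278, 0.0622]
ee_rot: [0.12, 3.136, 0.001]
contact_force: [-0.1, -0.7, -0.1]
finger_gap: 0.0205
```

Call:
{"fn": "step_arm", "kwargs": {"steps": "0 0 0 0 0 0 1; 0 0 0 0 0 0 1; 0 0 0 0 0 0 1"}}

```text
clock: 18.75
position: [0.4727, 0.278, 0.0622]
ee_rot: [0.12, 3.136, 0.001]
contact_force: [-0.5, 0.1, -0.2]
finger_gap: 0.0208
```

```bash
python3 -c "
from h import *
plan([.4718,.2776,.061],85.6)"
```

```text
clk 18.75 delta cm [ 0.09 -0.05  0.12] turn [0.04 0.18 0.01] F [-0.52  0.1  -0.17] gap 0.0208 j6 0.47
```

Call:
{"fn": "step_arm", "kwargs": {"steps": "0 0 -0.6 0 0.1 0 1; 0 0 -1.5 0 0 0 1; 0 0 -2.5 0 0 0 1; 0 0 -3 0 0 0 1; 0 0 -2.5 0 0 0 1", "squeeze": 50}}

```text
clock: 19.25
position: [0.4696, 0.2767, 0.1635]
ee_rot: [-0.12, -3.132, 0.004]
contact_force: [0.7, 0.8, -1.2]
finger_gap: 0.0204
```

```bash
python3 -c "
from h import *
plan([.562,-.0118,.17],90)"
```

```text
clk 19.25 delta cm [-11.42 -28.06  -0.64] turn [-0.16 -0.39 -4.39] F [ 0.66  0.79 -1.21] gap 0.0204 j6 0.47
```

Call:
{"fn": "step_arm", "kwargs": {"steps": "-0.6 -3 -1 0 -0.3 -0.9 1; -1.8 -4.4 -0.5 0 0 -0.9 1; -1.8 -4.4 0 0 0 -0.9 1; -1.8 -4.4 0 0 0 -0.5 1; -1.8 -4.2 0 0 0 0 1"}}

```text
clock: 19.75
position: [0.543, 0.0703, 0.1874]
ee_rot: [0.008, 3.132, 0.003]
contact_force: [-0.3, 0.5, -0.7]
finger_gap: 0.0202
```

```bash
python3 -c "
from h import *
plan([.562,-.0118,.16],90)"
```

```text
clk 19.75 delta cm [-1.91 -8.2   2.74] turn [ 0.11  0.54 -0.31] F [-0.31  0.52 -0.75] gap 0.0202 j6 -0.0
```

Call:
{"fn": "step_arm", "kwargs": {"steps": "-0.7 -3.2 0.6 0.1 0.5 -0.2 1; -0.5 -2.6 0.6 0 0 0 1; -0.3 -1.3 0.5 0 0 0 1; 0 -0.3 0.4 0 0 0 1; 0 0 0.2 0 0 0 1"}}

```text
clock: 20.25
position: [0.5608, -0.0121, 0.166]
ee_rot: [0.016, 3.137, -0.001]
contact_force: [-0.5, -0.1, -0.5]
finger_gap: 0.0205
```

Run:
```python
from h import *
plan([.5715,-.0118,.13],90)
p=P('wrist');im,d=cams.capture('wrist');np.savez('w9.npz',im=im,d=d,T=p['cam_to_world']);cv2.imwrite('pics/w9.png',im[...,::-1])
s=env.sense()['position'];print(s,proj(p,[[.5715,-.0106,.058],[s[0],s[1],s[2]-.05]]));plan([.5715,-.0118,.13],90)
axisfit(p,d,(220,150,290,290),s[2]-.046,s[2]+.002,.007,s[:2])
```

```text
clk 20.25 delta cm [-1.05  0.04  3.6 ] turn [-0.02  0.27 -0.58] F [-0.47 -0.09 -0.54] gap 0.0205 j6 -0.14
[ 0.56058082 -0.01166126  0.1656964 ] [[255.12638338 200.41542877]
 [253.92286461 214.46461482]]
clk 20.30 delta cm [-1.08 -0.    3.57] turn [-0.02  0.24 -0.54] F [-0.45  0.49  0.01] gap 0.0204 j6 -0.14
axis n 748 zm 0.1437 [ 0.5613 -0.0117 -0.0029 -0.0109] rms mm 0.42 zmin 0.1197
```

View pics/w9.png

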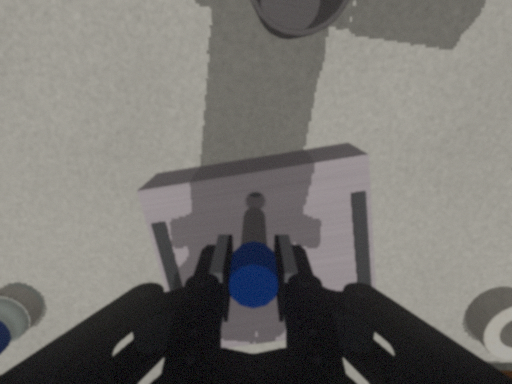

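Call:
{"fn": "step_arm", "kwargs": {"steps": "-0.7 0.05 1 0 0.2 -0.4 1; -0.3 0 1.2 0 0 0 1; 0 0 0.7 0 0 0 1; 0 0 0 0 0 0 1; 0 0 0 0 0 0 1"}}

```text
clock: 20.8
position: [0.5705, -0.0063, 0.1336]
ee_rot: [0.008, -3.14, -0.002]
contact_force: [-0.1, 0.5, -0.4]
finger_gap: 0.0206
```

```bash
cat > chk.py <<'E'
from h import *
p=P('wrist');im,d=cams.capture('wrist')
s=env.sense()['position'];print(s);plan([.5715,-.0116,.13],90)
q,zm=axisfit(p,d,(220,140,295,300),s[2]-.046,s[2]+.002,.007,s[:2])
f=q[:2]+q[2:]*(s[2]-.05-zm);print('foot',f.round(4),'need dx,dy mm',((np.array([.5715,-.0106])-f)*1000).round(2))
E
python3 chk.py
```

```text
[ 0.57045982 -0.00631308  0.13366887]
clk 20.85 delta cm [-0.1  -0.53  0.37] turn [ 0.06 -0.07  0.28] F [ 0.09  1.17 -0.84] gap 0.0204 j6 -0.15
axis n 748 zm 0.1117 [ 0.571  -0.0058  0.0032 -0.0133] rms mm 0.42 zmin 0.0877
foot [ 0.5709 -0.0055] need dx,dy mm [ 0.61 -5.12]
```

Call:
{"fn": "step_arm", "kwargs": {"steps": "-0.06 -0.5 0.3 0 0 0.3 1; 0 0 0.2 0 0 0 1; 0 0 0 0 0 0 1; 0 0 0 0 0 0 1"}}

```text
clock: 21.25
position: [0.5716, -0.0121, 0.1292]
ee_rot: [0.002, 3.141, 0.001]
contact_force: [0.8, 0.8, -0.2]
finger_gap: 0.0203
```

```bash
python3 chk.py
```

```text
[ 0.57156241 -0.01204937  0.12920161]
clk 21.30 delta cm [ 0.01  0.04 -0.08] turn [ 0.04  0.02 -0.07] F [-0.7   0.3  -0.19] gap 0.0205 j6 -0.15
axis n 744 zm 0.1072 [ 0.572  -0.0117  0.0025 -0.0126] rms mm 0.42 zmin 0.0833
foot [ 0.572  -0.0113] need dx,dy mm [-0.47  0.7 ]
```

Call:
{"fn": "step_arm", "kwargs": {"steps": "0.03 0.06 0.3 0 0 0 1; 0 0 0.3 0 0 0 1; 0 0 0.3 0 0 0 1; 0 0 0.2 0 0 0 1"}}

```text
clock: 21.7
position: [0.5716, -0.0115, 0.1179]
ee_rot: [0.002, 3.14, 0.001]
contact_force: [0.1, 0.0, 0.3]
finger_gap: 0.0203
```

```bash
python3 chk.py
```

```text
[ 0.57136328 -0.01146351  0.1175643 ]
clk 21.75 delta cm [-0.01 -0.01 -1.24] turn [ 0.04  0.05 -0.07] F [-1.21  0.58 -1.34] gap 0.0203 j6 -0.15
axis n 748 zm 0.0956 [ 0.572  -0.011   0.0007 -0.0119] rms mm 0.42 zmin 0.0717
foot [ 0.572  -0.0107] need dx,dy mm [-0.53  0.08]
```

Aligned to about 0.5 mm. The foot is at about 67 mm and entering the socket.

Call:
{"fn": "step_arm", "kwargs": {"steps": "0.03 0 0.3 0 0 0 1; 0 0 0.3 0 0 0 1; 0 0 0.2 0 0 0 1"}}

```text
clock: 22.05
position: [0.5711, -0.0114, 0.1089]
ee_rot: [0.002, 3.141, 0.001]
contact_force: [-0.5, -0.7, -0.6]
finger_gap: 0.0204
```

Call:
{"fn": "step_arm", "kwargs": {"steps": "0 0 0.2 0 0 0 1; 0 0 0.2 0 0 0 1; 0 0 0.2 0 0 0 1"}}

```text
clock: 22.35
position: [0.5711, -0.0114, 0.1023]
ee_rot: [0.002, 3.141, 0.001]
contact_force: [-0.0, -0.1, -0.4]
finger_gap: 0.0202
```

Call:
{"fn": "step_arm", "kwargs": {"steps": "0 0 0.3 0 0 0 1; 0 0 0.4 0 0 0 1; 0 0 0.4 0 0 0 1"}}

```text
clock: 22.65
position: [0.5714, -0.0114, 0.0908]
ee_rot: [0.002, 3.14, 0.001]
contact_force: [0.8, 0.1, -1.2]
finger_gap: 0.0203
```

Call:
{"fn": "step_arm", "kwargs": {"steps": "0 0 0.3 0 0 0 1; 0 0 0.3 0 0 0 1; 0 0 0.2 0 0 0 1"}}

```text
clock: 22.95
position: [0.5711, -0.0114, 0.0815]
ee_rot: [0.002, 3.141, 0.001]
contact_force: [0.4, 0.0, -1.8]
finger_gap: 0.0206
```

Call:
{"fn": "step_arm", "kwargs": {"steps": "0 0 0.15 0 0 0 1; 0 0 0.1 0 0 0 1"}}

```text
clock: 23.15
position: [0.5709, -0.0114, 0.0785]
ee_rot: [0.002, 3.141, 0.001]
contact_force: [0.2, 0.4, -0.3]
finger_gap: 0.0203
```

Call:
{"fn": "step_arm", "kwargs": {"steps": "0 0 0.1 0 0 0 1; 0 0 0.1 0 0 0 1"}}

```text
clock: 23.35
position: [0.5711, -0.0114, 0.0765]
ee_rot: [0.002, 3.141, 0.001]
contact_force: [0.3, 0.8, -0.3]
finger_gap: 0.0206
```

Call:
{"fn": "step_arm", "kwargs": {"steps": "0 0 0.08 0 0 0 1; 0 0 0.06 0 0 0 1"}}

```text
clock: 23.55
position: [0.5712, -0.0114, 0.0751]
ee_rot: [0.002, 3.141, 0.001]
contact_force: [-0.0, -0.3, 3.3]
finger_gap: 0.0205
```

Call:
{"fn": "step_arm", "kwargs": {"steps": "0 0 0.05 0 0 0 1; 0 0 0.05 0 0 0 1; 0 0 0.05 0 0 0 1"}}

```text
clock: 23.85
position: [0.5718, -0.0114, 0.0751]
ee_rot: [0.002, 3.139, 0.001]
contact_force: [-2.5, 1.6, 5.4]
finger_gap: 0.0203
```

Call:
{"fn": "step_arm", "kwargs": {"steps": "0 0 0.05 0 0 0 1; 0 0 0.04 0 0 0 1; 0 0 0 0 0 0 1"}}

```text
clock: 24.15
position: [0.5716, -0.0114, 0.0752]
ee_rot: [0.002, 3.139, 0.0]
contact_force: [-1.4, 0.4, 0.9]
finger_gap: 0.0208
```

The post is bedded: contact came at TCP 75.1 mm, against 75.2 expected for 33 mm. Opening and retreating straight up.

Call:
{"fn": "step_arm", "kwargs": {"steps": "0 0 0 0 0 0 0.6; 0 0 0 0 0 0 0.2; 0 0 0 0 0 0 0; 0 0 0 0 0 0 0; 0 0 0 0 0 0 0"}}

```text
clock: 24.65
position: [0.5718, -0.0114, 0.0742]
ee_rot: [0.002, 3.139, 0.0]
contact_force: [0.0, -0.3, 0.2]
finger_gap: 0.085
```

```bash
python3 -c "
from h import *
plan([.5716,-.0114,.2],90)"
```

```text
clk 24.65 delta cm [-2.000e-02  1.000e-02 -1.258e+01] turn [ 0.02  0.16 -0.06] F [ 0.05 -0.34  0.24] gap 0.085 j6 -0.15
```

Call:
{"fn": "step_arm", "kwargs": {"steps": "0 0 -1 0 0 0 0; 0 0 -2 0 0 0 0; 0 0 -3 0 0 0 0; 0 0 -3 0 0 0 0; 0 0 -3 0 0 0 0"}}

```text
clock: 25.15
position: [0.5679, -0.0111, 0.1957]
ee_rot: [-0.002, -3.135, -0.003]
contact_force: [0.6, 0.5, 0.6]
finger_gap: 0.0854
```

Call:
{"fn": "step_arm", "kwargs": {"steps": "1 0 -2 0 0 0 0; 2 0 -1 0 0 0 0; 2 0 0 0 0 0 0; 0 0 0 0 0 0 0; 0 0 0 0 0 0 0"}}

```text
clock: 25.65
position: [0.5211, -0.0116, 0.237]
ee_rot: [0.002, 3.133, -0.001]
contact_force: [-0.3, 0.6, 0.0]
finger_gap: 0.0853
```

Run:
```python
from h import *
plan([.5716,-.0114,.2],90)
p=P('wrist');im,d=cams.capture('wrist');cv2.imwrite('pics/wA.png',im[...,::-1])
axisfit(p,d,(150,120,350,320),.085,.101,.011,(.5718,-.0106))
def top(x,y):
    u,v=[int(round(a)) for a in proj(p,[[x,y,.103]])[0]];q=d[v-4:v+5,u-4:u+5];vv,uu=np.mgrid[v-4:v+5,u-4:u+5]
    print(u,v,np.median(depthpts(p,np.c_[uu.ravel(),vv.ravel()],q.ravel())[:,2]).round(4))
top(.572,-.0106);
import math
a=math.radians(8.6)
for yy in(65,-65): top(.6312+(.05*math.cos(a)-yy/1000*math.sin(a)),-.0017+.05*math.sin(a)+yy/1000*math.cos(a))
im,d=cams.capture('top');cv2.imwrite('pics/tA.png',im[...,::-1])
im,d=cams.capture('scene');cv2.imwrite('pics/sA.png',cv2.resize(im[120:310,100:430,::-1],None,fx=2.4,fy=2.4,interpolation=cv2.INTER_CUBIC))
```

```text
clk 25.65 delta cm [-5.02  0.03  3.75] turn [-0.04  0.49 -0.06] F [-0.26  0.62  0.02] gap 0.0853 j6 -0.16
axis n 138 zm 0.093 [ 5.722e-01 -1.030e-02  1.600e-03 -5.000e-04] rms mm 0.26 zmin 0.0852
254 230 0.1031
332 317 0.1033
209 332 0.1033
```

View pics/wA.png

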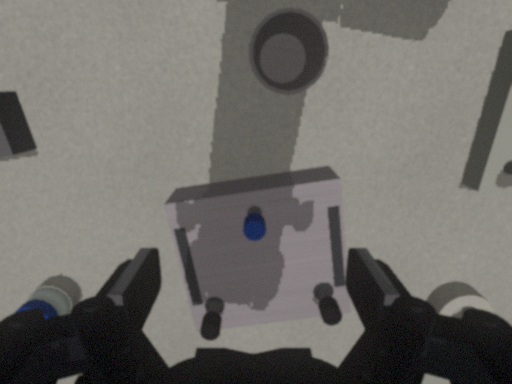

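View pics/sA.png

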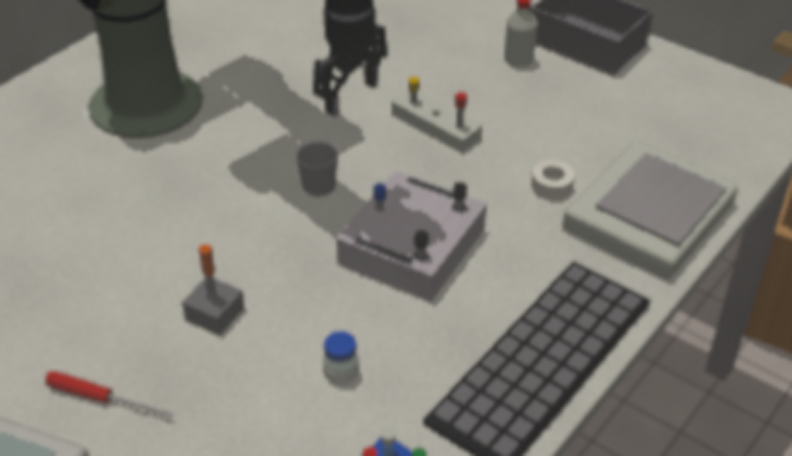

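View pics/tA.png

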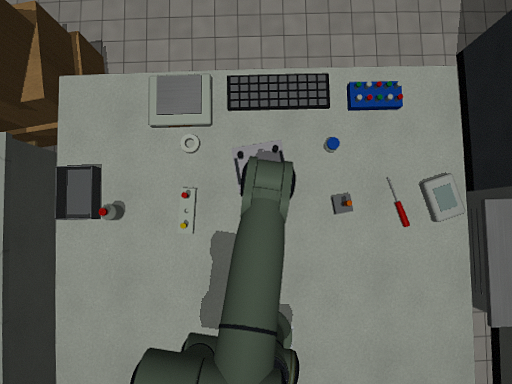

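All three caps are level: blue 103.1 mm, black 103.3 mm. The rod is upright in its stand, red and yellow are still in the rack, and the loose items haven't moved. Handing in.

```bash
python3 -c "
from h import *
print(env.sense()['joint_velocities'].round(3)); print(job_done())"
```

```text
[ 0.002  0.01  -0.002 -0.001  0.     0.   ]
the job is handed in; nothing more can be done
None
```

The blue post is in the socket, bedded and released, and the job was handed in at about 26 s of the 66 s allowed.

- **Probe:** I held the depth rod in the socket and pressed it on the bottom for about 0.8 s. The force reading peaked at about 10 N. Contact came at a foot depth of 33 mm, which matches blue. I then put the rod back upright in its stand.
- **Post:** I bedded the blue post with a push of about 5 N. It met the bottom at 75.1 mm tool height, against 75.2 mm expected for 33 mm. I let go and backed the arm clear.
- **Last checks:** The blue cap's top measured 103.1 mm and the two black caps 103.3 mm, so they are level. The post's axis is upright. The rod stands in its stand, red and yellow are still in the rack, and the other items show no movement in the top and scene pictures.
- **Disagreements:** The top camera placed things up to 4 mm from where the wrist camera did, and the wrist camera was about 1 mm off the tool position. I aligned the rod and post to the socket from the wrist camera's view of both. No check failed.

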